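# Turn a game cartridge label-up with a lifter

### The arm

A 6-joint arm with a two-finger parallel gripper is mounted at the origin on the work surface. World frame = base frame: x ahead of the robot, y to its left, z up, the work surface at z = 0. Lengths are in mm, angles in rad, forces in N, time in s.
With the tool pointing down it reaches from about 400 to 925 mm from the base axis. Payload 12.5 kg.
Tool frame: the origin (TCP) lies midway between the tips of the shut fingers; the grasp point (between the pads) lies 19 mm behind it (env.pinch_z is the z of the grasp point in the tool frame, in mm); z points along the fingers, y is the line along which they close (so a half turn about z gives the same grasp; the last joint's range is limited). The gripper opens to 95 mm and grips with 3 to 60 N. Pads are 20 mm wide; open, the fingers measure 119 mm over their backs; the gripper's body (75 mm by 180 mm) begins 59 mm behind the grasp point.
Start: joints at [1.181, 0.491, 1.559, -0, 1.092, -0.106], TCP at [174.986, 600.022, 214.661] pointing down, gripper open.
Joint ranges: [-3.1, 3.1], [-0.84, 2.19], [0.05, 2.79], [-1.13, 4.28], [0.06, 2.93], [-2.69, 2.69]. Speed limits (rad/s): [2.22, 2.22, 2.79, 3.14, 3.14, 3.14].

### API

Orientations are given as [roll, pitch, yaw] about the fixed x, y, z axes, in that order (R = Rz(yaw) Ry(pitch) Rx(roll)).
In Python, from cell import env, eyes gives the robot as it stands.
- The arm moves only by the shell command python3 -m inch 'ROWS'. ROWS is JSON, a list of rows, each a list of 3 entries, a list of its own where there are three numbers: the shift along the tool's x, y, z in units of 60 mm (1.0 is 60 mm), then the turn about the tool's z in units of 5 degrees (1.0 is 5 degrees), then the closure, from -1 (fully open) to 1 (shut). In form: [[[tx, ty, tz], turn, claw], ...]. A call has exactly 10 rows; each row shifts and turns the commanded pose from where the row before left it, along the tool's axes as they then stand; what a row does not reach is not made up. A row lasts 1/8 s, in which the tool goes at most 62.5 mm and 10.7 degrees, less where a joint would pass 70% of its speed; a pose out of reach is approached as far as the arm can. A call is refused whole if a number of a shift passes 1 or a number of a turn 1, either way. A call with a gripper value outside its range is refused whole. The fingers move at their own pace and stop on an object; the grip force is fixed at half the most. Time passes only in rows, so rows that do not move let the fingers close, or fill a call up. It gives the time, the measured TCP pose, the force, the opening and the grip force at its end, in the units of the state.
- env.state(): the state, without advancing time (a new reading comes with each control period).
- eyes.read_camera(name): name is "scene" or "top" or "wrist"; returns a dict with "pixels" (480x640x3 uint8, red, green, blue), "fx", "fy", "cx", "cy" (pixels), "extrinsics" (4x4, takes a point from world to camera coordinates). Camera axes: x right, y down, z forward; pixel columns grow to the right and rows downward; lengths in mm; the calibration is good to about 2 mm. A picture is of the moment at which its call begins. There is no depth.
- env.job_done(): hands the job in; it is judged then, once.
Trained networks look in a picture, given as the dict that the camera call returned (one of the last four; its "shot" number tells which), for a name from the list of things; names that differ only in an ending like _2 or _b are one class to them, and where a whole thing is asked for, a point or a joint stands for the part that bears it (a point fixed in the world has none). Each returns a list of dicts, best first, with "score" (0 to 1); they miss things now and then, are a little off and sometimes report something else, mostly with a low value. They report only what shows in the picture. A call takes as long as a camera call. They do not tell look-alikes from the thing itself.
- eyes.boxes_of(name, picture): "centre" ([row, column] in pixels, amid what is visible of it).
- eyes.cut_out(name, picture): "mask" (480x640 bool, what is visible of it) and "centre" ([row, column] in pixels, amid what is visible of it).
- eyes.spot_point(name, picture): "centre" ([row, column] in pixels: a listed point, or the origin of a listed thing).
The state is a dict: "t": time; "joints": joint angles; "qvel": joint speeds; "tau": joint torques, N m; "eef_pos": TCP position; "tcp_rot": TCP orientation; "ft_force": force on the tool from outside, world axes, zero at the start; "moment": the same for the moment, N m; "opening": opening from 0.0 (shut) to 1.0 (fully open); "grip_force": force on a finger pad.
Only numpy, scipy, OpenCV 4.12 (cv2) and the standard library are available. Lean on these libraries where they do the work, as an engineer would, in place of code of your own. Each camera call takes 0.05 s, during which the arm holds its last target. There are 200 camera calls.

### The job

The grey game cartridge lies label-down in the turning tray, and bare contacts mean the gripper must not touch it. Take the orange-handled lifter off its cork pad, slide the blade lightly along the tray under the cartridge's raised edge and press the cartridge firmly, square and flat, against the yellow rib (a hand's gentle push of about 5 N, never a shove), then lever the edge up with the lifter so that the cartridge turns over across the rib and lies flat, label up, in the far half of the tray. Finally set the lifter back standing flat on its cork pad, and leave the other things where they are.

Things in the scene. Friction and masses are not known exactly. Their poses are not given: they have to be found in the camera images.
- tray: Fixed tray: black rubber bed 230 (x) x 130 mm, top at z 6 mm, side lips (y +-67 mm, z 10 mm). Origin under its middle, on the table. x = turning direction, from near half (open end x -115 mm, holds the cartridge) to far half (12 mm high end lip from x 115 mm). A yellow rib, 3 mm wide, 2 mm high, crosses it; it is adjustable: its near face is somewhere within x +-12 mm, fixed, not measured.
- cartridge: Loose, 63-117 g, grey block 50 (x) x 56 x 12 mm (z), 64 x 70 x 5 mm flange at mid height: 7 mm overhang, 3.5 mm gap below. Origin: centre. z out of the plain back (up at start); blue label on -z. x within 0.1 rad of tray x. Block starts 5-43 mm short of the rib, which fits under the flange and stops the block; tipping, it rolls onto the flange's far edge beyond the rib.
- lifter: Loose rigid lifter, 0.12 kg: steel blade 40 mm wide (y), 2 mm thick, x = -20 to 75 mm; orange grip block on it, 12 (x) x 30 (y) mm, top 55 mm above the blade's underside. Origin on the blade's underside, under the centre of the grip block; x to the blade's front edge, z up the block. Starts standing flat on the cork pad, x within 0.12 rad of the pad's x.
- lifter_tip (a point): Middle of the front edge of the lifter's blade, on the underside, 75 mm ahead of the lifter's origin.
- pad: Fixed cork pad on the table, 150 (x) x 75 (y) x 3 (z) mm, the lifter's place. Origin at the centre of its underside.
- bin: Loose blue bin full of game cases, 150 x 110 mm, 104 mm high, origin at the centre of its underside. Bystander.
- cases: Loose stack of disc cases, 125 x 142 mm, 40 mm high, origin at the centre of its underside. Bystander.
- loupe: Loose black loupe, 42 mm across, 38 mm high, origin at the centre of its underside. Bystander.
Not all that is in view belongs to the job. Several things have the shape of the lifter; the one meant has the colours described above. Of the things that look like the pad, the larger one is meant.

How it is judged (in metres and radians):
On the way, in this order (a step that is already met when the one before it is completed fails the run):
1. the lifter presses the cartridge with more than 3 N against the rib, square to the tray (0.05 rad), label still down and within 0.15 rad of flat (contact force between lifter and cartridge above 3 N and angle between the x axis of cartridge and the x axis of tray, either way round below 0.15 rad and angle between the y axis of cartridge and the y axis of tray, either way round below 0.05 rad and angle between cartridge's own z axis and vertical below 0.15 rad), for 0.1 s.
2. the held lifter has levered the cartridge up to more than 50 degrees (contact force between lifter and cartridge above 0.05 N and contact force between the fingers and lifter above 1 N and angle between cartridge's own z axis and vertical between 0.87 and 1.8 rad), for 0.05 s.
At the end, for the whole second after the job is handed in: Cartridge at rest on the bed of the tray's far half, label up, flat within 1.5 degrees, centre 14 to 90 mm past the tray's middle, within 32 mm of its centre line. Lifter at rest flat on the cork pad: origin within 60 mm along, 25 mm across of its centre; tip within 80 and 30 mm (angle between cartridge's own z axis and vertical above 3.115 rad and x of cartridge in the frame of tray between 0.014 and 0.09 m and y of cartridge in the frame of tray between -0.032 and 0.032 m and z of cartridge in the frame of tray below 0.014 m and linear speed of each of cartridge, lifter below 0.01 m/s and x of lifter_tip in the frame of pad between -0.08 and 0.08 m and x of lifter in the frame of pad between -0.06 and 0.06 m and y of lifter in the frame of pad between -0.025 and 0.025 m and y of lifter_tip in the frame of pad between -0.03 and 0.03 m and z of lifter in the frame of pad below 0.006 m and angle between lifter's own z axis and vertical below 0.05 rad); the robot touches nothing.
It fails at once if the gripper or arm touches the cartridge (contact force between any of the fingers, the arm and cartridge above 0.2 N).
It fails at once if the lifter shoves the cartridge with more than 15 N (contact force between lifter and cartridge above 15 N).
It fails at once if the lifter presses on the tray with more than 20 N (contact force between lifter and tray above 20 N).
It fails at once if a bystander is moved more than 15 mm (distance of any of bin, cases, loupe from where it was at the start of the episode above 0.015 m).
It also fails if it takes over 64 s, if anything falls off the work surface, if the arm or the gripper's body presses on something with over 40 N, if the wrist force passes 120 N, or if a joint passes its speed limit or range.

## Working session

There is one attempt and no reset: what is moved stays moved. The work goes in short steps, Python scripts to look and compute and a shell command to move; the robot and the scene stay as the last step left them, time stands still between calls to the robot, and variables do not carry over. Pictures are saved under pics/ and viewed, at most 10 in all, crops included, and the job is handed in when it is done.

```bash
ls; mkdir -p pics; cat > h.py <<'E'
import numpy as np, cv2
from cell import env, eyes
def shot(n,save=None):
    p=eyes.read_camera(n)
    if save: cv2.imwrite('pics/'+save,p['pixels'][:,:,::-1])
    return p
def ray(p,rc,z):
    E=np.array(p['extrinsics']);R=E[:3,:3];t=E[:3,3]
    d=R.T@np.array([(rc[1]-p['cx'])/p['fx'],(rc[0]-p['cy'])/p['fy'],1]);c=-R.T@t
    return c+d*(z-c[2])/d[2]
def proj(p,X):
    E=np.array(p['extrinsics']);c=E[:3,:3]@np.array(X)+E[:3,3]
    return np.array([p['cy']+p['fy']*c[1]/c[2],p['cx']+p['fx']*c[0]/c[2]])
E
python3 - <<'E'
from h import *
np.set_printoptions(precision=1,suppress=True)
for c in ['top','scene']:
    p=shot(c,c+'0.png')
    E=p['extrinsics'];print(c,p['fx'],-np.array(E)[:3,:3].T@np.array(E)[:3,3])
    for n,z in [('tray',6),('cartridge',12),('lifter',30),('lifter_tip',3),('pad',3),('bin',100),('cases',40),('loupe',38)]:
        for f in (eyes.spot_point,) :
            for d in f(n,p)[:3]: print(n,f.__name__,round(d['score'],2),np.array(d['centre']),ray(p,d['centre'],z if n not in('lifter','bin','cases','loupe') else 3))
s=env.state();print(s)
E
```

```text
pics
top 597.7170198173221 [ 216.3  -52.1 1581.3]
tray call 0.59 [255.5 259.8] [525.3  74.7   6. ]
cartridge call 0.89 [258.3 280. ] [517.2  20.   12. ]
cartridge call 0.26 [244.3 361.5] [ 558.2 -198.1   12. ]
cartridge call 0.26 [240.5 334.9] [ 567.8 -126.6   12. ]
lifter call 0.92 [297.5 379.3] [ 416.6 -244.8    3. ]
lifter call 0.63 [245.5 357.5] [ 556.7 -188.1    3. ]
lifter_tip call 0.9 [239.8 334.4] [ 571.7 -125.6    3. ]
lifter_tip call 0.66 [283.7 351.8] [ 452.5 -172.2    3. ]
pad call 0.66 [186.2 311.3] [722.7 -61.5   3. ]
pad call 0.56 [244.6 356.1] [ 559.2 -184.3    3. ]
pad call 0.32 [238.7 129.2] [567.8 429.6   3. ]
bin call 0.8 [271.4 471.6] [ 489.7 -492.8    3. ]
cases call 0.73 [241.3 130.6] [560.7 425.3   3. ]
loupe call 0.58 [193.3 353. ] [ 703.7 -176.7    3. ]
scene 580.3244004291042 [1319.   274.3 1011.6]
tray call 0.59 [251.8 356.4] [525.7  66.4   6. ]
tray call 0.27 [176.7 150. ] [ 493.  -489.2    6. ]
cartridge call 0.64 [243.7 337.3] [524.6  20.4  12. ]
lifter call 0.75 [185.9 248.8] [ 426.2 -248.5    3. ]
lifter call 0.59 [228.2 239.9] [ 559.  -206.5    3. ]

[... 291 characters left out ...]
9] [ 495.6 -491.5    3. ]
bin call 0.75 [234.7 246.8] [ 570.8 -183.     3. ]
bin call 0.43 [251.7 357. ] [522.6  67.    3. ]
cases call 0.89 [317.  513.6] [563.7 419.9   3. ]
cases call 0.17 [253.5 358.1] [526.5  70.9   3. ]
loupe call 0.85 [276.8 223.5] [ 697.5 -176.7    3. ]
loupe call 0.74 [178.1 151.3] [ 493.6 -485.7    3. ]
{'t': 0.9, 'joints': array([ 1.2,  0.5,  1.6,  0. ,  1.1, -0.1]), 'qvel': array([ 0.,  0., -0., -0.,  0., -0.]), 'tau': array([ -0. , -61.2, -25.8,   0.1,   0. ,  -0. ]), 'eef_pos': array([175. , 600. , 214.7]), 'tcp_rot': array([3.1, 0. , 2.9]), 'ft_force': array([ 0.6, -0. ,  0.2]), 'moment': array([ 0.,  0., -0.]), 'grip_force': 0.0, 'opening': 1.0011753754549217}
```

```bash
python3 - <<'E'
import cv2
a=cv2.imread('pics/top0.png')[150:330,210:430]; cv2.imwrite('pics/topc.png',cv2.resize(a,None,fx=3.3,fy=3.3,interpolation=cv2.INTER_CUBIC))
a=cv2.imread('pics/scene0.png')[150:330,190:430]; cv2.imwrite('pics/scenec.png',cv2.resize(a,None,fx=3.3,fy=3.3,interpolation=cv2.INTER_CUBIC))
E
```

```text
(no output)
```

View pics/topc.png

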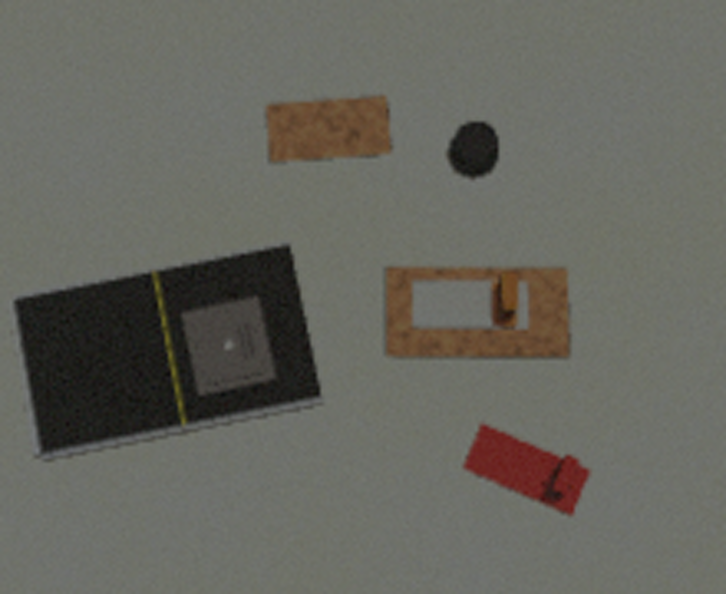

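View pics/scenec.png

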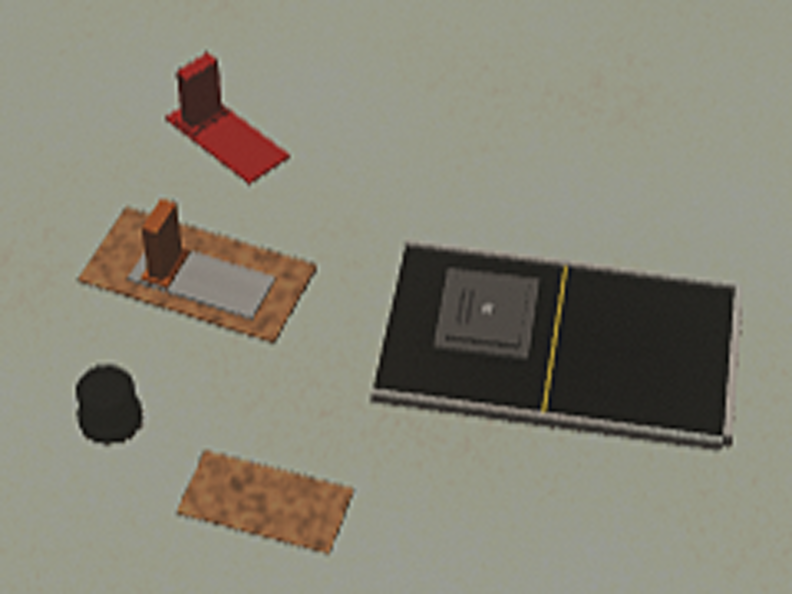

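The top crop shows the tray on the left with its yellow rib. Its x axis points towards world +y, turned about 10°, with the cartridge on the right half. The orange lifter stands on the larger pad with its blade pointing left (+y). The red lifter and the small pad are decoys. Next I measure by segmentation.

```bash
cat > m.py <<'E'
from h import *
np.set_printoptions(precision=2,suppress=True)
def rect(p,mask,z):
    ys,xs=np.nonzero(mask)
    W=np.array([ray(p,(y,x),z)[:2] for y,x in zip(ys,xs)],np.float32)
    (c,s,a)=cv2.minAreaRect(W); return np.array(c),np.array(s),a,W
def big(m,k=0):
    n,l,st,c=cv2.connectedComponentsWithStats(m.astype(np.uint8)); i=np.argsort(-st[1:,4])[k]+1; return l==i
E
python3 - <<'E'
from m import *
s=env.state();print(s['tcp_rot'],s['joints'])
for c in ['top','scene']:
    p=shot(c);im=p['pixels'][:,:,::-1].copy();H=cv2.cvtColor(im,cv2.COLOR_BGR2HSV).astype(int)
    roi=np.zeros((480,640),bool)
    if c=='top': roi[215:300,205:310]=1
    else: roi[215:295,295:420]=1
    yel=roi&(H[...,0]>20)&(H[...,0]<35)&(H[...,1]>120)&(H[...,2]>70)
    print(c,'yellow',yel.sum())
    W=rect(p,yel,8)[3]
    l=cv2.fitLine(W,cv2.DIST_HUBER,0,.01,.01).ravel();print(' rib dir',l,'yaw of tray x deg',np.degrees(np.arctan2(l[1],l[0]))%180+90, 'mid',(W.min(0)+W.max(0))/2)
    dark=roi&(H[...,2]<45); dark=cv2.morphologyEx(dark.astype(np.uint8),cv2.MORPH_CLOSE,np.ones((7,7)))
    r=rect(p,big(dark),6);print(' black',r[:3])
    for n,z in [('cartridge',11),('lifter',5),('pad',3)]:
        for d in eyes.cut_out(n,p)[:2]:
            r=rect(p,d['mask'],z);print(' ',n,round(d['score'],2),d['mask'].sum(),r[:3])
    o=(H[...,0]>5)&(H[...,0]<18)&(H[...,1]>150); print(' orange',[big(o,k).sum() for k in range(3)])
    print(' vals', [ (k,im[k]) for k in ([(244,360),(244,345),(244,330)] if c=='top' else [(232,255),(225,238)])])
E
```

```text
[3.14 0.   2.86] [ 1.18  0.49  1.56  0.    1.09 -0.11]
top yellow 39
 rib dir [  0.98   0.22 524.6   71.87] yaw of tray x deg 102.47876 mid [526.84  72.81]
 black (array([526.83,  73.4 ]), array([127.1 , 227.99]), 12.381645202636719)
  lifter 0.92 553 (array([ 430.9 , -217.37]), array([94.69, 44.6 ]), 69.5301284790039)
  lifter 0.83 514 (array([ 568.62, -173.32]), array([44.29, 92.12]), 0.7169384956359863)
  pad 0.76 870 (array([ 560.03, -178.98]), array([ 74.87, 146.62]), 0.2570134401321411)
  pad 0.61 617 (array([714.29, -53.82]), array([ 49.46, 103.11]), 3.1325812339782715)
 orange [np.int64(61777), np.int64(174), np.int64(50)]
 vals [((244, 360), array([22, 37, 67], dtype=uint8)), ((244, 345), array([106, 112, 110], dtype=uint8)), ((244, 330), array([ 47,  72, 100], dtype=uint8))]
scene yellow 64
 rib dir [  0.98   0.21 529.55  70.31] yaw of tray x deg 102.38793 mid [526.37  70.31]
 black (array([528.58,  71.99]), array([135.9 , 229.26]), 12.419062614440918)
  cartridge 0.61 705 (array([525.33,  20.33]), array([74.68, 63.61]), 14.024643898010254)
  lifter 0.68 562 (array([ 423.35, -232.  ]), array([135.23,  55.36]), 52.64508056640625)
  lifter 0.67 691 (array([ 561.37, -187.57]), array([121.57,  64.33]), 68.3791732788086)
  pad 0.63 852 (array([ 560.39, -180.74]), array([ 76.25, 150.49]), 0.6024363040924072)
  pad 0.58 946 (array([716.7 , -56.72]), array([50.54, 99.76]), 5.091031074523926)
 orange [np.int64(26202), np.int64(1995), np.int64(1043)]
 vals [((232, 255), array([128, 134, 140], dtype=uint8)), ((225, 238), array([32, 43, 63], dtype=uint8))]
```

```bash
python3 -m inch '[[[0,0,0],-1,-1],[[0,0,0],-1,-1],[[0,0,0],-1,-1],[[0,0,0],-0.3,-1],[[-0.4,-0.82,0],0,-1],[[-0.4,-0.82,0],0,-1],[[-0.4,-0.82,0],0,-1],[[-0.4,-0.82,0],0,-1],[[-0.4,-0.82,0],0,-1],[[-0.4,-0.82,0],0,-1]]'; python3 -m inch '[[[-0.4,-0.82,0],0,-1],[[-0.4,-0.82,0],0,-1],[[-0.4,-0.82,0],0,-1],[[-0.4,-0.82,0],0,-1],[[-0.4,-0.82,0],0,-1],[[-0.4,-0.82,0],0,-1],[[-0.4,-0.82,0],0,-1],[[-0.4,-0.82,0],0,-1],[[-0.4,-0.82,0],0,-1],[[0,0,0],0,-1]]'
python3 - <<'E'
from m import *
p=shot('wrist','w1.png');E=np.array(p['extrinsics']);print(env.state()['eef_pos'],-E[:3,:3].T@E[:3,3],E[:3,:3],p['fx'])
for n,z in [('lifter',3),('lifter_tip',3),('pad',3)]:
  for d in eyes.spot_point(n,p)[:2]: print(n,d['score'],d['centre'],ray(p,d['centre'],z))
  for d in eyes.cut_out(n,p)[:2]: print(n,d['score'],rect(p,d['mask'],z)[:3])
E
```

```text
t: 2.55
eef_pos: [320.8, 303.9, 214.9]
tcp_rot: [3.141, 0.001, -3.138]
ft_force: [0.9, 0.8, 0.7]
opening: 1.003
grip_force: 0.0
t: 3.8
eef_pos: [539.1, -139.4, 214.1]
tcp_rot: [-3.141, 0.0, 3.141]
ft_force: [-0.1, 0.3, -0.2]
opening: 1.002
grip_force: 0.0
[ 538.14 -137.66  214.1 ] [ 462.07 -139.47  384.08] [[ 0.    1.   -0.  ]
 [ 0.96 -0.    0.28]
 [ 0.28 -0.   -0.96]] 392.11056801713676
lifter 0.68 [78.2, 207.6] [ 419.86 -245.1     3.  ]
lifter 0.61 [236.5, 263.6] [ 568.55 -200.87    3.  ]
lifter 0.93 (array([ 574.82, -176.48]), array([95.59, 52.84]), 89.98307037353516)
lifter 0.63 (array([ 432.44, -222.42]), array([99.49, 40.43]), 65.67929077148438)
lifter_tip 0.94 [116.3, 283.7] [ 452.79 -177.21    3.  ]
lifter_tip 0.82 [236.4, 335.2] [ 568.47 -128.61    3.  ]
lifter_tip 0.96 (array([ 432.48, -222.68]), array([100.36,  40.91]), 66.7547607421875)
lifter_tip 0.66 (array([ 574.86, -176.31]), array([97.33, 54.96]), 89.98533630371094)
pad 0.93 [230.9, 283.9] [ 562.71 -180.21    3.  ]
pad 0.79 (array([741.15, -73.95]), array([ 6.58, 66.58]), 0.01102487649768591)
pad 0.69 (array([ 561.67, -182.15]), array([ 74.68, 149.17]), 0.8164820075035095)
```

View pics/w1.png

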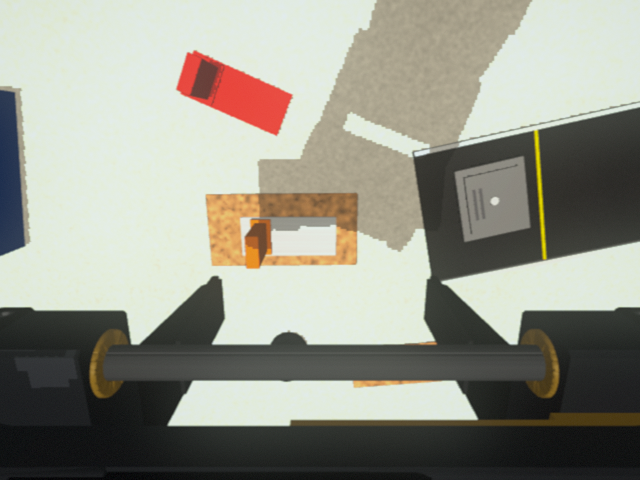

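The wrist view shows the orange lifter on the pad (grip near row 240, col 258; blade front edge near col 336). The cartridge is near (200, 493) and the rib at cols 537–545. I use this image for finer measurements.

```bash
python3 - <<'E'
from m import *
p=shot('wrist');im=p['pixels'][:,:,::-1].copy();H=cv2.cvtColor(im,cv2.COLOR_BGR2HSV).astype(int)
def R(x0,x1,y0,y1):
    m=np.zeros((480,640),bool);m[y0:y1,x0:x1]=1;return m
bl=R(225,350,205,262)&(H[...,1]<50)
r=rect(p,big(bl),5);print('blade',r[:3],bl.sum())
W=r[3];f=W[W[:,1]>W[:,1].max()-3];print('front edge x range',f[:,0].min(),f[:,0].max(),W[:,1].max(), W[:,1].min())
orr=R(225,300,205,275)&(H[...,0]<18)&(H[...,1]>140)
ys,xs=np.nonzero(orr&(np.arange(480)[:,None]>225));print(xs.min(),xs.max(),ys.min(),ys.max())
yel=R(500,580,100,290)&(H[...,0]>20)&(H[...,0]<38)&(H[...,1]>120)
W=rect(p,big(yel),8)[3];l=cv2.fitLine(W,cv2.DIST_HUBER,0,.01,.01).ravel();print('rib',l,np.degrees(np.arctan2(l[1],l[0]))%180+90,rect(p,big(yel),8)[:3])
print('tray corners near',ray(p,(154,414),6),ray(p,(279,435),6))
for d in eyes.cut_out('cartridge',p)[:2]: print(d['score'],rect(p,d['mask'],11.)[:3])
g=R(445,535,145,250)&(H[...,2]>75);print('cart',rect(p,big(g),12.5)[:3])
for d in eyes.spot_point('cartridge',p)[:1]: print(ray(p,d['centre'],12))
print('blade mask rows',[ (c,np.nonzero(bl[:,c])[0][[0,-1]]) for c in (280,300,320,330)])
E
```

```text
blade (array([ 567.54, -175.98]), array([38.66, 94.6 ]), 0.29209548234939575) 2676
front edge x range 547.98834 586.64435 -128.58228 -223.19926
225 299 226 268
rib [  0.98   0.21 526.02  68.66] 102.34184 (array([528.31,  69.19]), array([128.63,   5.62]), 12.287400245666504)
tray corners near [485.35 -51.08   6.  ] [611.9  -20.69   6.  ]
0.91 (array([529.53,  20.86]), array([71.75, 66.75]), 13.34739875793457)
cart (array([529.55,  21.61]), array([71.7 , 65.94]), 13.190256118774414)
[529.58  16.56  12.  ]
blade mask rows [(280, array([218, 255])), (300, array([218, 255])), (320, array([218, 255])), (330, array([218, 255]))]
```

```bash
python3 - <<'E'
import cv2
a=cv2.imread('pics/w1.png')[185:275,195:365]; cv2.imwrite('pics/w1c.png',cv2.resize(a,None,fx=4.5,fy=4.5,interpolation=cv2.INTER_NEAREST))
E
```

```text
(no output)
```

View pics/w1c.png

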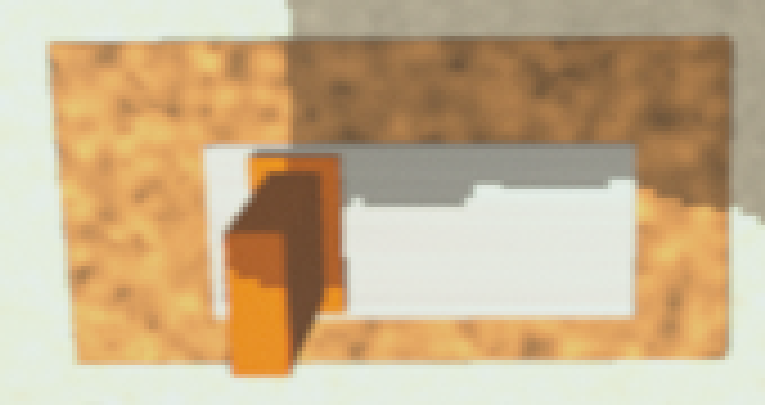

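```bash
python3 -m inch '[[[-0.25,-0.55,0],0,-1],[[-0.24,-0.545,0],0,-1],[[0,0,0.6],0,-1],[[0,0,0.6],0,-1],[[0,0,0.5],0,-1],[[0,0,0.3],0,-1],[[0,0,0],0,-1],[[0,0,0],0,-1],[[0,0,0],0,-1],[[0,0,0],0,-1]]'
python3 - <<'E'
from m import *
s=env.state();print(s['eef_pos'],s['tcp_rot'],s['ft_force'])
p=shot('wrist','w2.png')
print('pred top',proj(p,[567.5,-203.4,58]),'TCP',proj(p,s['eef_pos']))
H=cv2.cvtColor(p['pixels'][:,:,::-1].copy(),cv2.COLOR_BGR2HSV).astype(int);m=big((H[...,0]<18)&(H[...,1]>150)&(H[...,2]>60))
ys,xs=np.nonzero(m);print(xs.min(),xs.max(),ys.min(),ys.max())
E
```

```text
t: 5.55
eef_pos: [568.0, -202.1, 95.3]
tcp_rot: [-3.141, 0.001, -3.137]
ft_force: [-0.7, -0.2, 0.0]
opening: 1.002
grip_force: 0.0
[ 567.95 -202.11   95.28] [-3.14  0.   -3.14] [-0.67 -0.15  0.02]
pred top [268.32 322.28] TCP [296.77 324.6 ]
212 379 0 91
```

View pics/w2.png

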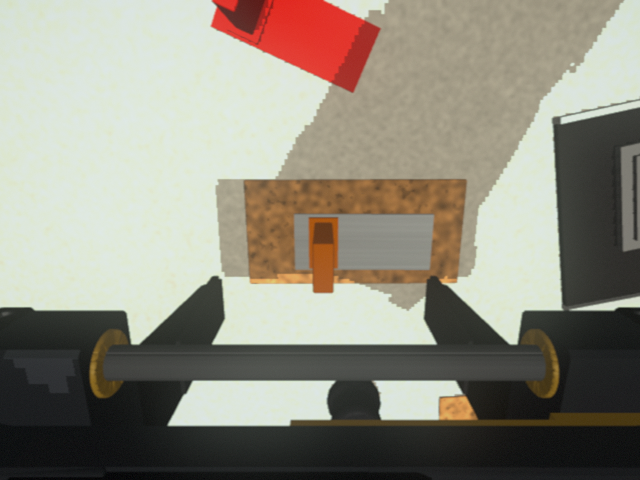

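The grip block's top face is at about (270, 323), centred between the fingers and matching the prediction (268, 322). Descending to grasp.

```bash
python3 -m inch '[[[0,-0.015,0.4],0,-1],[[0,0,0.4],0,-1],[[0,0,0.25],0,-1],[[0,0,0.12],0,-1],[[0,0,0],0,-1],[[0,0,0],0,1],[[0,0,0],0,1],[[0,0,0],0,1],[[0,0,0],0,1],[[0,0,0],0,1]]'; python3 -m inch '[[[0,0,0],0,1],[[0,0,0],0,1],[[0,0,0],0,1],[[0,0,0],0,1],[[0,0,0],0,1],[[0,0,0],0,1],[[0,0,0],0,1],[[0,0,0],0,1],[[0,0,0],0,1],[[0,0,0],0,1]]'
```

```text
t: 6.85
eef_pos: [567.8, -202.9, 24.5]
tcp_rot: [3.142, 0.0, -3.137]
ft_force: [0.0, 0.6, -0.1]
opening: 0.531
grip_force: 0.0
t: 8.1
eef_pos: [567.7, -202.9, 24.4]
tcp_rot: [3.141, -0.0, -3.137]
ft_force: [-0.1, 0.8, -0.5]
opening: 0.127
grip_force: 30.0
```

```bash
python3 -m inch '[[[0,0,-0.3],0,1],[[0,0,-0.8],0,1],[[0,0,0],-0.81,1],[[0,0,0],-0.81,1],[[0,0,0],-0.8,1],[[-0.09,0.5,0],0,1],[[-0.088,0.6,0],0,1],[[0,0.485,0],0,1],[[0,0,0.5],0,1],[[0,0,0.3],0,1]]'; python3 -m inch '[[[0,0,0],0,1],[[0,0,0],0,1],[[0,0,0],0,1],[[0,0,0],0,1],[[0,0,0],0,1],[[0,0,0],0,1],[[0,0,0],0,1],[[0,0,0],0,1],[[0,0,0],0,1],[[0,0,0],0,1]]'
python3 - <<'E'
from m import *
s=env.state();print(s['eef_pos'],s['tcp_rot'],s['ft_force'],s['moment'])
p=shot('wrist','w3.png')
im=p['pixels'][:,:,::-1].copy();H=cv2.cvtColor(im,cv2.COLOR_BGR2HSV).astype(int)
for d in eyes.cut_out('cartridge',p)[:1]:
    r=rect(p,d['mask'],11.);print(d['score'],r[:3]); u=np.array([-.2142,.9768]);W=r[3]@u;print('along u min/max',W.min(),W.max(), 'tip along',s['eef_pos'][:2]@u+75)
for d in eyes.spot_point('lifter_tip',p)[:2]: print('tip',d['score'],ray(p,d['centre'],s['eef_pos'][2]-21.4))
E
```

```text
t: 9.35
eef_pos: [558.0, -107.3, 42.8]
tcp_rot: [-3.141, 0.001, -2.925]
ft_force: [-1.1, 0.9, -2.3]
opening: 0.127
grip_force: 30.0
t: 10.6
eef_pos: [557.9, -107.7, 42.4]
tcp_rot: [3.142, 0.0, -2.926]
ft_force: [0.2, -0.2, -0.8]
opening: 0.126
grip_force: 30.0
[ 557.88 -107.73   42.4 ] [ 3.14  0.   -2.93] [ 0.19 -0.25 -0.75] [ 0.1   0.02 -0.01]
0.72 (array([530.02,  22.09]), array([72.76, 67.62]), 13.2382230758667)
along u min/max -126.11567331848144 -57.965800149536136 tip along -149.72978864203998
tip 0.95 [ 453.99 -171.69   21.  ]
tip 0.59 [541.08 -34.52  21.  ]
```

View pics/w3.png

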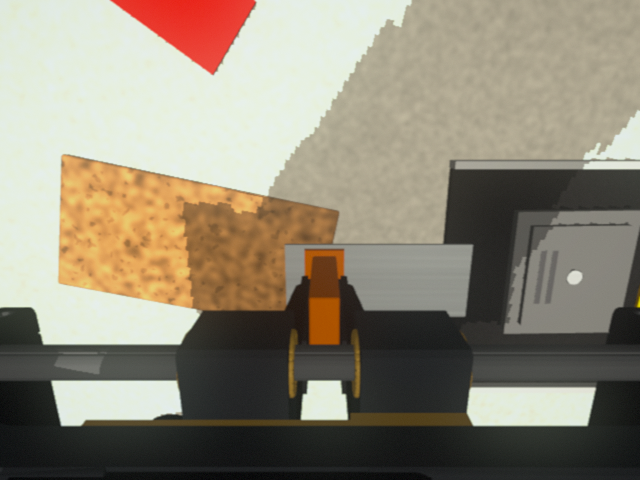

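The blade is level and lined up with the cartridge, with its tip about 23 mm short of the flange. Lowering to the bed.

```bash
python3 -m inch '[[[0,0,0.1],0,1],[[0,0,0.1],0,1],[[0,0,0.008],0,1],[[0,0,0.008],0,1],[[0,0,0.008],0,1],[[0,0,0.008],0,1],[[0,0,0.008],0,1],[[0,0,0],0,1],[[0,0,0],0,1],[[0,0,0],0,1]]'
python3 - <<'E'
from h import *
s=env.state();print(s['eef_pos'],s['tcp_rot'],s['ft_force'],s['moment'])
E
python3 -m inch '[[[0,0,0.005],0,1],[[0,0,0],0,1],[[0,0,0],0,1],[[0,0,0],0,1],[[0,0,0],0,1],[[0,0,0],0,1],[[0,0,0],0,1],[[0,0,0],0,1],[[0,0,0],0,1],[[0,0,0],0,1]]'
python3 - <<'E'
from h import *
s=env.state();print(s['eef_pos'],s['tcp_rot'],s['ft_force'],s['moment'])
E
```

```text
t: 12.0
eef_pos: [557.9, -107.7, 28.0]
tcp_rot: [3.142, 0.0, -2.926]
ft_force: [-0.6, -0.7, -0.3]
opening: 0.123
grip_force: 30.0
[ 557.88038651 -107.72135074   28.02598681] [ 3.14152207e+00  9.63123735e-05 -2.92623362e+00] [-0.57480811 -0.65526717 -0.3026761 ] [0.01041634 0.06420088 0.01259168]
t: 13.25
eef_pos: [557.9, -107.7, 27.7]
tcp_rot: [3.142, 0.0, -2.926]
ft_force: [0.4, 0.6, -1.8]
opening: 0.124
grip_force: 30.0
[ 557.87862846 -107.73509452   27.72534295] [ 3.14154092e+00  9.14809244e-05 -2.92620089e+00] [ 0.40013946  0.59444214 -1.82906445] [ 0.01346314 -0.02524127 -0.04269058]
```

```bash
python3 -m inch '[[[0,0.05,0],0,1],[[0,0.08,0],0,1],[[0,0.08,0],0,1],[[0,0.08,0],0,1],[[0,0.06,0],0,1],[[0,0.04,0],0,1],[[0,0.03,0],0,1],[[0,0.03,0],0,1],[[0,0.03,0],0,1],[[0,0.03,0],0,1]]'; python3 -m inch '[[[0,0.03,0],0,1],[[0,0.03,0],0,1],[[0,0.03,0],0,1],[[0,0.03,0],0,1],[[0,0.03,0],0,1],[[0,0.03,0],0,1],[[0,0.02,0],0,1],[[0,0.0,0],0,1],[[0,0.0,0],0,1],[[0,0,0],0,1]]'
python3 - <<'E'
from m import *
s=env.state();u=np.array([-.2142,.9768]);print(s['eef_pos'],s['ft_force'],s['ft_force'][:2]@u,'tip',s['eef_pos'][:2]@u+75)
p=shot('wrist','w4.png')
for d in eyes.cut_out('cartridge',p)[:1]:
    r=rect(p,d['mask'],11.);print(d['score'],r[:3]); W=r[3]@u;print('along u min/max',W.min(),W.max())
E
```

```text
t: 14.5
eef_pos: [551.3, -77.8, 27.7]
tcp_rot: [3.142, 0.0, -2.926]
ft_force: [-0.6, -1.1, -1.2]
opening: 0.122
grip_force: 30.0
t: 15.75
eef_pos: [548.7, -66.1, 27.7]
tcp_rot: [3.141, 0.0, -2.926]
ft_force: [0.5, 0.5, -1.6]
opening: 0.123
grip_force: 30.0
[548.74 -66.15  27.7 ] [ 0.51  0.54 -1.65] 0.4182922029274597 tip -107.15161990211692
0.73 (array([526.92,  31.8 ]), array([70.71, 67.71]), 12.339476585388184)
along u min/max -115.63980938644409 -47.94517849731445
```

View pics/w4.png

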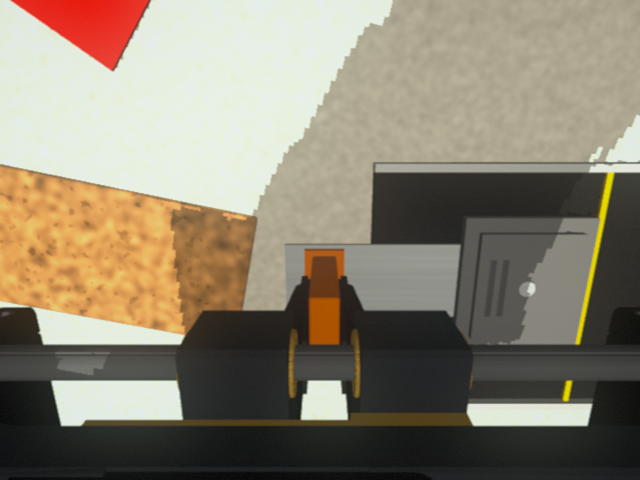

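The blade tip is under the flange and the cartridge has squared up to it, edges parallel to the rib. About 10 mm remain to the rib (col 568–610).

```bash
python3 -m inch '[[[0,0.025,0],0,1],[[0,0.025,0],0,1],[[0,0.02,0],0,1],[[0,0.02,0],0,1],[[0,0.01,0],0,1],[[0,0.01,0],0,1],[[0,0.008,0],0,1],[[0,0.008,0],0,1],[[0,0.0,0],0,1],[[0,0,0],0,1]]'; python3 -m inch '[[[0,0.004,0],0,1],[[0,0.004,0],0,1],[[0,0.004,0],0,1],[[0,0.004,0],0,1],[[0,0.004,0],0,1],[[0,0,0],0,1],[[0,0,0],0,1],[[0,0.0,0],0,1],[[0,0.0,0],0,1],[[0,0,0],0,1]]'
```

```text
t: 17.1
eef_pos: [547.1, -58.7, 27.7]
tcp_rot: [3.141, -0.0, -2.926]
ft_force: [0.2, -0.3, -0.9]
opening: 0.126
grip_force: 30.0
t: 18.35
eef_pos: [546.9, -57.5, 27.7]
tcp_rot: [3.141, -0.0, -2.926]
ft_force: [0.4, -0.3, -0.4]
opening: 0.12
grip_force: 30.0
```

```bash
python3 -m inch '[[[0,0.004,0],0,1],[[0,0.004,0],0,1],[[0,0.004,0],0,1],[[0,0.004,0],0,1],[[0,0.004,0],0,1],[[0,0.003,0],0,1],[[0,0,0],0,1],[[0,0.0,0],0,1],[[0,0.0,0],0,1],[[0,0,0],0,1]]'
```

```text
t: 19.6
eef_pos: [546.6, -56.2, 27.7]
tcp_rot: [3.142, 0.0, -2.926]
ft_force: [0.5, 0.4, -1.2]
opening: 0.125
grip_force: 30.0
```

```bash
python3 -m inch '[[[0,0.004,0],0,1],[[0,0.004,0],0,1],[[0,0.004,0],0,1],[[0,0.004,0],0,1],[[0,0,0],0,1],[[0,0,0],0,1],[[0,0,0],0,1],[[0,0.0,0],0,1],[[0,0.0,0],0,1],[[0,0,0],0,1]]'
```

```text
t: 20.85
eef_pos: [546.4, -55.3, 27.7]
tcp_rot: [3.141, -0.0, -2.926]
ft_force: [-0.3, 0.4, 0.3]
opening: 0.122
grip_force: 30.0
```

```bash
python3 -m inch '[[[0,0.004,0],0,1],[[0,0.004,0],0,1],[[0,0.004,0],0,1],[[0,0.004,0],0,1],[[0,0.004,0],0,1],[[0,0,0],0,1],[[0,0,0],0,1],[[0,0.0,0],0,1],[[0,0.0,0],0,1],[[0,0,0],0,1]]'
python3 - <<'E'
from m import *
s=env.state();u=np.array([-.2142,.9768]);print(s['eef_pos'],s['ft_force'],s['ft_force'][:2]@u,'tip',s['eef_pos'][:2]@u+75)
p=shot('wrist');H=cv2.cvtColor(p['pixels'][:,:,::-1].copy(),cv2.COLOR_BGR2HSV).astype(int)
m=np.zeros((480,640),bool);m[160:330,500:640]=1
m=big(m&(H[...,0]>20)&(H[...,0]<38)&(H[...,1]>120));W=rect(p,m,8)[3]@u;print('rib',W.min(),np.median(W),W.max())
for d in eyes.cut_out('cartridge',p)[:1]:
    r=rect(p,d['mask'],11.);print(d['score'],r[:3]); W=r[3]@u;print('along u min/max',W.min(),W.max())
E
```

```text
t: 22.1
eef_pos: [546.6, -55.0, 27.9]
tcp_rot: [-3.14, 0.001, -2.926]
ft_force: [-0.1, -9.2, -0.3]
opening: 0.127
grip_force: 30.0
[546.59 -54.99  27.91] [-0.11 -9.22 -0.26] -8.98192957793945 tip -95.79099665332146
rib -48.1314590423584 -45.45691404876709 -43.08090029296875
0.69 (array([525.05,  42.77]), array([70.23, 67.31]), 12.364411354064941)
along u min/max -104.33706363601685 -37.03218938598632
```

The steady push of about 9 N is in band, with the cartridge flat and square to the tray (102.36° against 102.35°). Step 1 should be met. Now I ease off and lever along the arc.

```bash
python3 -m inch '[[[0,-0.017,-0.02],0,1],[[0,0,-0.067],0,1],[[0,0.008,-0.075],0,1],[[0,0.017,-0.067],0,1],[[0,0.025,-0.075],0,1],[[0,0.042,-0.083],0,1],[[0,0.05,-0.083],0,1],[[0,0.067,-0.1],0,1],[[0,0,0],0,1],[[0,0,0],0,1]]'
python3 - <<'E'
from m import *
s=env.state();u=np.array([-.2142,.9768]);print(s['eef_pos'],s['ft_force'],s['ft_force'][:2]@u,'tip',s['eef_pos'][:2]@u+75)
p=shot('wrist','w5.png');q=shot('scene','s5.png')
a=np.hstack([cv2.resize(p['pixels'][120:360,250:640],(400,246)),cv2.resize(q['pixels'][190:310,290:485],(400,246))])
cv2.imwrite('pics/c5.png',a[:,:,::-1])
E
```

```text
t: 23.45
eef_pos: [543.8, -42.8, 61.9]
tcp_rot: [-3.142, 0.0, -2.926]
ft_force: [0.5, -3.1, 1.3]
opening: 0.126
grip_force: 30.0
[543.76 -42.81  61.95] [ 0.49 -3.07  1.28] -3.0996925513337628 tip -83.29187024102669
```

View pics/c5.png

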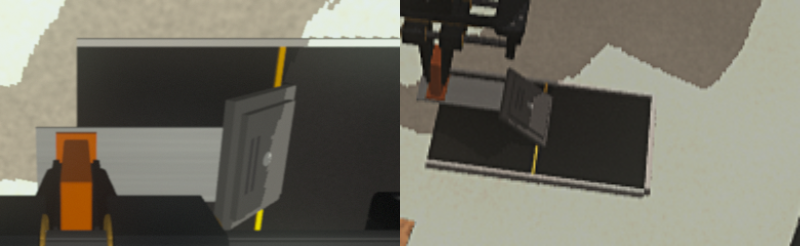

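The cartridge is tilted about 40°, riding on the blade tip and pivoting at the rib. Continuing the arc past vertical.

```bash
python3 -m inch '[[[0,0.055,-0.075],0,1],[[0,0.062,-0.067],0,1],[[0,0.067,-0.05],0,1],[[0,0.075,-0.05],0,1],[[0,0.083,-0.042],0,1],[[0,0.083,-0.033],0,1],[[0,0.083,-0.025],0,1],[[0,0.083,-0.017],0,1],[[0,0.083,-0.017],0,1],[[0,0.083,-0.008],0,1]]'
python3 -m inch '[[[0,0.05,0],0,1],[[0,0,0],0,1],[[0,0,0],0,1],[[0,0,0],0,1],[[0,0,0],0,1],[[0,0,0],0,1],[[0,0,0],0,1],[[0,0,0],0,1],[[0,0,0],0,1],[[0,0,0],0,1]]'
python3 - <<'E'
from m import *
s=env.state();u=np.array([-.2142,.9768]);print(s['eef_pos'],s['ft_force'],s['ft_force'][:2]@u,'tip',s['eef_pos'][:2]@u+75)
p=shot('wrist','w6.png');q=shot('scene','s6.png')
a=np.hstack([cv2.resize(p['pixels'][120:360,250:640],(400,246)),cv2.resize(q['pixels'][190:310,290:485],(400,246))])
cv2.imwrite('pics/c6.png',a[:,:,::-1])
E
```

```text
t: 24.8
eef_pos: [533.9, 1.8, 85.0]
tcp_rot: [3.142, 0.0, -2.926]
ft_force: [0.7, -0.7, -0.1]
opening: 0.123
grip_force: 30.0
t: 26.05
eef_pos: [533.3, 4.4, 85.0]
tcp_rot: [3.142, 0.0, -2.926]
ft_force: [-0.7, 0.1, -0.8]
opening: 0.126
grip_force: 30.0
[533.32   4.43  84.97] [-0.72  0.09 -0.85] 0.24164520806377704 tip -34.90725086229676
```

View pics/c6.png

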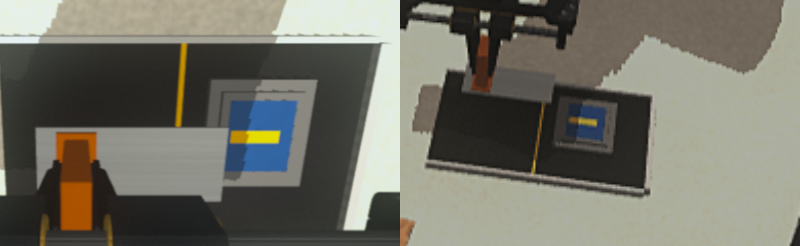

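The cartridge lies label-up in the far half (wrist crop near (262,135)), clear of the blade. Returning the lifter.

```bash
python3 -m inch '[[[0,0,-0.4],0,1],[[0,-0.5,0],0,1],[[0.09,-0.75,0],0,1],[[0.09,-0.75,0],0,1],[[0,-0.75,0],0,1],[[0,-0.5,0],0,1],[[0,-0.248,0],0,1],[[0,0,0],0.8,1],[[0,0,0],0.81,1],[[0,0,0],0.81,1]]'
python3 -m inch '[[[0,0,0.3],0,1],[[0,0,0.5],0,1],[[0,0,0.3],0,1],[[0,0,0.1],0,1],[[0,0,0],0,1],[[0,0,0],0,1],[[0,0,0],0,1],[[0,0,0],0,1],[[0,0,0],0,1],[[0,0,0],0,1]]'
```

```text
t: 27.4
eef_pos: [567.5, -202.1, 108.9]
tcp_rot: [3.141, -0.0, -3.139]
ft_force: [-0.1, 0.0, -0.8]
opening: 0.126
grip_force: 30.0
t: 28.65
eef_pos: [567.6, -202.9, 37.0]
tcp_rot: [3.142, 0.0, -3.137]
ft_force: [0.1, 0.4, -1.7]
opening: 0.122
grip_force: 30.0
```

```bash
python3 -m inch '[[[0,0,0.1],0,1],[[0,0,0.06],0,1],[[0,0,0.03],0,1],[[0,0,0.01],0,1],[[0,0,0.005],0,1],[[0,0,0.003],0,1],[[0,0,0],0,1],[[0,0,0],0,1],[[0,0,0],0,1],[[0,0,0],0,1]]'
python3 -m inch '[[[0,0,0],0,-1],[[0,0,0],0,-1],[[0,0,0],0,-1],[[0,0,0],0,-1],[[0,0,0],0,-1],[[0,0,0],0,-1],[[0,0,0],0,-1],[[0,0,0],0,-1],[[0,0,0],0,-1],[[0,0,0],0,-1]]'
```

```text
t: 29.9
eef_pos: [567.6, -202.9, 24.5]
tcp_rot: [3.141, 0.0, -3.137]
ft_force: [0.2, -0.4, -1.6]
opening: 0.126
grip_force: 30.0
t: 31.15
eef_pos: [567.6, -202.9, 24.4]
tcp_rot: [3.141, 0.0, -3.137]
ft_force: [0.1, -0.2, 0.4]
opening: 0.997
grip_force: 0.0
```

```bash
python3 -m inch '[[[0,0,-0.1],0,-1],[[0,0,-0.3],0,-1],[[0,0,-0.6],0,-1],[[0,0,-0.6],0,-1],[[0,0,-0.6],0,-1],[[0,0,-0.6],0,-1],[[0,0,0],0,-1],[[0,0,0],0,-1],[[0,0,0],0,-1],[[0,0,0],0,-1]]'
python3 - <<'E'
from m import *
print(env.state()['eef_pos'])
p=shot('wrist','w7.png')
u=np.array([-.2142,.9768]);v=np.array([-u[1],u[0]])
for n,z in [('lifter',3),('lifter_tip',3),('pad',3)]:
  for d in eyes.spot_point(n,p)[:2]: print(n,d['score'],ray(p,d['centre'],z))
q=shot('top')
for pp in (p,q):
  for d in eyes.cut_out('cartridge',pp)[:1]:
    r=rect(pp,d['mask'],12);w=r[0]-np.array([526,74]);print('cart',d['score'],r[:3],w@u,w@v)
E
```

```text
t: 32.4
eef_pos: [567.4, -202.8, 191.8]
tcp_rot: [3.141, -0.001, -3.137]
ft_force: [-0.6, -0.2, -0.2]
opening: 0.999
grip_force: 0.0
[ 567.41 -202.83  191.76]
lifter 0.77 [ 422.51 -244.5     3.  ]
lifter 0.62 [ 567.03 -206.19    3.  ]
lifter_tip 0.83 [ 452.66 -177.43    3.  ]
lifter_tip 0.81 [ 568.07 -128.36    3.  ]
cart 0.22 (array([539.34,  13.9 ]), array([140.27, 125.45]), 12.441695213317871) -61.564543377685546 -0.15730462188720828
cart 0.39 (array([536.06, 106.16]), array([21.87, 32.43]), 0.7170377969741821) 29.263066351318358 -16.715973847961425
```

View pics/w7.png

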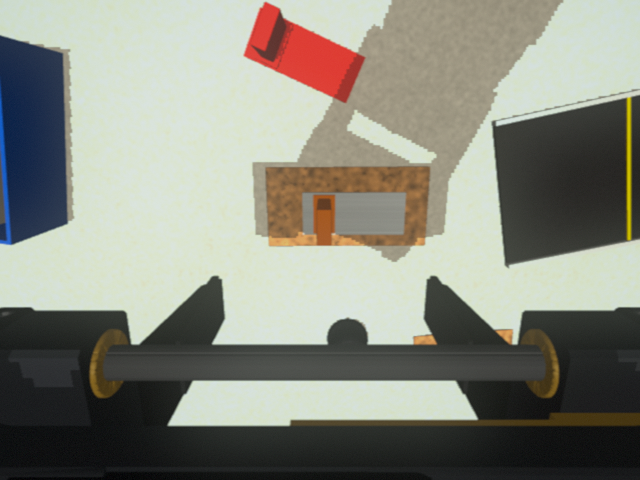

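The lifter stands on the larger pad exactly where it was, with the gripper clear. I make a last check of the cartridge position, then hand in.

```bash
python3 - <<'E'
from m import *
q=shot('scene');u=np.array([-.2142,.9768]);v=np.array([-u[1],u[0]])
H=cv2.cvtColor(q['pixels'][:,:,::-1].copy(),cv2.COLOR_BGR2HSV).astype(int)
m=np.zeros((480,640),bool);m[210:300,330:460]=1;m=big(m&(H[...,0]>95)&(H[...,0]<125)&(H[...,1]>110))
c=rect(q,m,18)[0]-np.array([526.5,73.5]);print(m.sum(),c@u,c@v)
if m.sum()>50 and 20<c@u<80 and abs(c@v)<25: print(env.job_done())
E
```

```text
215 44.14446525878907 9.40594091949463
the job is handed in; nothing more can be done
None
```

The job is handed in: the cartridge lies label up in the far half of the tray, about 44 mm past the middle and 9 mm off the centre line. The lifter stands back on its cork pad. The hand-in returned no verdict, so success is not confirmed beyond my own measurements: a steady press of about 9 N (above the 5 N you asked for, under the 15 N limit) and clear final images.

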